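# Return three mixed-up items to their holders

## Robot

A 6-joint arm with a two-finger parallel gripper is mounted at the origin on a cart in front of the work surface, level with it; the furniture and walls round the work are solid. World frame = base frame: x ahead of the robot, y to its left, z up, the work surface at z = 0. Lengths are in m, angles in rad, forces in N, time in s.
With the tool pointing down it reaches from about 0.35 to 0.85 m from the base axis. Payload 8.1 kg.
Tool frame: the origin (TCP) lies midway between the tips of the shut fingers; the grasp point (between the pads) lies robot.grip_depth behind it (robot.grip_depth is the distance from the TCP to the grasp point, in m); z points along the fingers, y is the line along which they close (so a half turn about z gives the same grasp; the last joint's range is limited). The gripper opens to 93 mm and grips with 3 to 60 N. Pads are 15 mm wide; open, the fingers measure 128 mm over their backs; the gripper's body (75 mm by 188 mm) begins 65 mm behind the grasp point.
Start: joints at [1.19, 0.13, 1.488, -0, 1.523, -0.085], TCP at [0.175, 0.574, 0.219] pointing down, gripper open.
Joint ranges: [-2.96, 2.96], [-0.89, 2.26], [0.02, 2.5], [-1.34, 4.48], [0, 2.73], [-2.66, 2.66]. Speed limits (rad/s): [2.39, 2.39, 2.79, 3.14, 3.14, 3.14].

## Interface

Orientations are given as a rotation vector (axis times angle).
In Python, from plant import robot gives the robot as it stands.
- The arm moves only by the tool carry_out, never from a script. Its argument "rows" is a list of rows, each a list of 6 numbers: the shift along the tool's x, y, z in m, then the turn, a rotation vector about the tool's x, y, z in degrees. A call has 1 to 12 rows; each row is the pose to reach, as a shift and turn from the pose commanded when the call began, along the tool's axes at that moment; what a row does not reach only later rows make up. A row lasts 1/8 s, in which the tool goes at most 62.5 mm and 10.7 degrees, less where a joint would pass 70% of its speed; a pose out of reach is approached as far as the arm can. A call with a gripper value outside its range is refused whole. "jaw" is the closure in counts, from 0 (fully open) to 255 (shut), set as the call begins (left out, the last holds). The fingers move at their own pace and stop on an object; "force" is the grip in N (left out, the last holds). Time passes only in rows, so rows that repeat a pose let the fingers close. It gives the time, the measured TCP pose, the force, the opening and the grip force at its end, in the units of the state.
- robot.read_state(): the state, without advancing time (a new reading comes with each control period).
- robot.read_camera(name): name is "side" or "top"; returns the picture (400x640x3 uint8, red, green, blue); there is no depth.
- robot.camera_model(name): a dict with "fx", "fy", "cx", "cy" (pixels), "R" (3x3) and "t" (3): a world point X has camera coordinates R X + t. Camera axes: x right, y down, z forward; pixel columns grow to the right and rows downward; lengths in m; the calibration is good to about 2 mm. A picture is of the moment at which its call begins. camera_model takes no time and is no camera call.
- robot.close_job(): hands the job in; it is judged then, once.
Trained networks look in the newest picture that a camera, given by its name, has taken for a name from the list of things; names that differ only in an ending like _2 or _b are one class to them, and where a whole thing is asked for, a point or a joint stands for the part that bears it (a point fixed in the world has none). Each returns a list of dicts, best first, with "conf" (0 to 1); they miss things now and then, are a little off and sometimes report something else, mostly with a low value. They report only what shows in the picture. A call takes as long as a camera call. They do not tell look-alikes from the thing itself.
- robot.outline_of(camera, target): "pixels" (400x640 bool, what is visible of it) and "pixel" ([column, row] in pixels, amid what is visible of it).
The state is a dict: "t": time; "q": joint angles; "dq": joint speeds; "joint_torque": joint torques, N m; "tool_pos": TCP position; "orientation": TCP orientation; "force": force on the tool from outside, world axes, zero at the start; "wrist_torque": the same for the moment, N m; "opening": finger opening in m; "gripper_force": force on a finger pad.
Only numpy, scipy, OpenCV 4.12 (cv2) and the standard library are available. Lean on these libraries where they do the work, as an engineer would, in place of code of your own. Each camera call takes 0.05 s, during which the arm holds its last target. There are 200 camera calls.

## Task

The card box, the powder jar and the loupe were put back on one another's holders. Put each one fully down into the recess made for it: the box in the oblong holder, the jar in the large round one, the loupe in the small round recess of the square holder. Use the empty mat or another free spot on the way, keep all three upright, and leave the scale bar, the block of putty and the lens cap where they are.

Things in the scene. Friction and masses are not known exactly. Their poses are not given: they have to be found in the camera images.
- card_box: Brown lidded card box, 64 (its x) x 89 (its y) x 40 (z) mm, about 70 g. Origin: centre of the underside, z up. At the start it lies on top of the square holder, hiding that holder's recess.
- jar: Round white jar with a red lid (the lid does not come off), 57 mm in diameter, 68 mm tall, about 130 g. Origin: centre of the underside, z up. At the start it stands in the oblong holder.
- loupe: Standing loupe, a black round cylinder with a pale rim, 42 mm in diameter, 36 mm tall, about 60 g. Origin: centre of the underside, z up. At the start it stands in the recess of the round holder.
- oblong_recess (a point): Centre of the recess floor of the oblong holder: a grey plastic block 106 (x) x 131 (y) mm, 14 mm high, fixed to the desk, with a rectangular recess 80 (x) x 105 (y) mm and 10 mm deep, lined with cork. The floor lies 4 mm above the desk. x and y are the holder's axes, y along its long side. The card box goes here, its y along the holder's y, either way round.
- round_recess (a point): Centre of the recess floor of the round holder: a grey plastic disc 100 mm in diameter, 14 mm high, fixed to the desk, with a round recess 74 mm in diameter and 10 mm deep, lined with cork. The floor lies 4 mm above the desk. The jar goes here.
- square_recess (a point): Centre of the recess floor of the square holder: a grey plastic block 110 x 110 mm, 14 mm high, with four screw heads at its corners, fixed to the desk, with a round recess 58 mm in diameter and 10 mm deep in its middle. The floor lies 4 mm above the desk. The loupe goes here.
- spare_mat: Flat black square rubber mat, 110 x 110 x 3 mm, fixed to the desk, empty at the start: a free spot for setting something down on the way. Origin: centre of its underside, on the desk; its top is 3 mm above the desk.
- scale_bar: Bystander: flat black and white chequered bar, 22 x 200 (its y) x 8 mm, lying loose on the desk. Origin: centre of the underside.
- putty: Bystander: green block of modelling putty (hard, rigid), 36 x 59 x 23 mm, loose. Origin: centre of the underside.
- lens_cap: Bystander: flat black round cap, 54 mm in diameter, 10 mm high, loose on the desk. Origin: centre of the underside.
There are look-alikes about, which are no part of the job. Leave any green look-alike of the jar alone.

How it is judged:
At the end, for the whole second after the job is handed in: The card box, the jar and the loupe each stand upright (within 0.1 rad) on the floor of their own recess (box: oblong, jar: large round, loupe: square holder; underside within 4 mm of the recess floor, centre within 15 mm of its centre), released and at rest (horizontal distance between card_box and oblong_recess below 0.015 m and z of card_box in the frame of oblong_recess between -0.004 and 0.004 m and angle between each of card_box, jar, loupe's own z axis and vertical below 0.1 rad and linear speed of each of card_box, jar, loupe below 0.02 m/s and contact force between each of card_box, jar, loupe and the fingers below 0.05 N and horizontal distance between jar and round_recess below 0.015 m and z of jar in the frame of round_recess between -0.004 and 0.004 m and horizontal distance between loupe and square_recess below 0.015 m and z of loupe in the frame of square_recess between -0.004 and 0.004 m); the robot touches nothing.
It fails at once if a bystander (scale bar, putty or lens cap) was shifted by more than 30 mm (distance of any of scale_bar, putty, lens_cap from where it was at the start of the episode above 0.03 m).
It fails at once if the box, the jar or the loupe was tipped over (angle between any of card_box, jar, loupe's own z axis and vertical above 0.7 rad).
It also fails if it takes over 102 s, if anything falls off the work surface, if the arm or the gripper's body presses on something with over 40 N, if the wrist force passes 120 N, or if a joint passes its speed limit or range.

## Working session

There is one attempt and no reset: what is moved stays moved. The work goes in short steps, Python scripts to look and compute and a tool call to move; the robot and the scene stay as the last step left them, time stands still between calls to the robot, and variables do not carry over. Pictures are saved under pics/ and viewed, at most 14 in all, crops included, and the job is handed in when it is done.

Besides the shell and the picture viewer there is one more tool, called after "Request:" as name([rows], argument=value, ...), one row to a line, values as JSON. carry_out: Moves the arm, as the interface text tells. Its arguments: {"type":"object","properties":{"rows":{"type":"array"},"jaw":{"type":"number"},"force":{"type":"number"}},"required":["rows"]}

```bash
mkdir -p pics; ls; python3 - <<'E'
from plant import robot
import cv2
for c in ("top","side"):
    cv2.imwrite(f"pics/{c}0.png",robot.read_camera(c)[:,:,::-1])
    m=robot.camera_model(c);print(c,m)
s=robot.read_state();print(s,robot.grip_depth)
E
```

```text
pics
top {'fx': 426.5878545444798, 'fy': 426.5878545444798, 'cx': 313.574267098808, 'cy': 200.17226143981713, 'R': array([[-0.00661065, -0.99992547,  0.01026418],
       [-0.99489474,  0.00554304, -0.10076577],
       [ 0.10070137, -0.0108779 , -0.99485723]]), 't': array([-0.08548711,  0.54315705,  1.16950174])}
side {'fx': 412.8893277537647, 'fy': 412.8893277537647, 'cx': 321.3986373698855, 'cy': 194.59955414162891, 'R': array([[ 0.99499265, -0.09979388, -0.00554975],
       [-0.05026027, -0.45157875, -0.89081453],
       [ 0.08639169,  0.88663285, -0.45433321]]), 't': array([-0.54807336,  0.00882111,  1.30570747])}
{'t': 0.1, 'q': array([ 1.18961664e+00,  1.31090446e-01,  1.48914929e+00,  1.93608746e-05,
        1.52300854e+00, -8.54070617e-02]), 'dq': array([-0.0013794 , -0.00055247, -0.00147419,  0.00024767, -0.00124835,
        0.00049597]), 'joint_torque': array([ 2.02335781e-03, -5.61347401e+01, -4.93092692e+01,  7.71051832e-02,
        2.92550650e-02, -1.23468322e-05]), 'tool_pos': array([0.17467353, 0.57348079, 0.21770106]), 'orientation': array([-4.62849063e-01, -3.10690293e+00,  2.52285903e-03]), 'force': array([ 0.20739199, -0.07824421, -0.56332244]), 'wrist_torque': array([-0.01789551, -0.0029588 , -0.01819099]), 'gripper_force': 0.0, 'opening': 0.09297919581698962} 0.0188
```

View pics/top0.png

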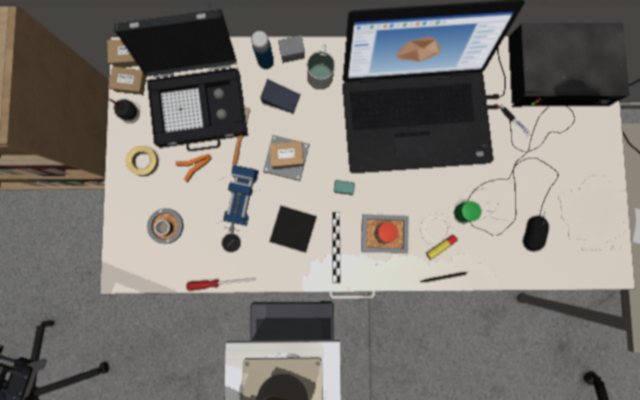

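View pics/side0.png

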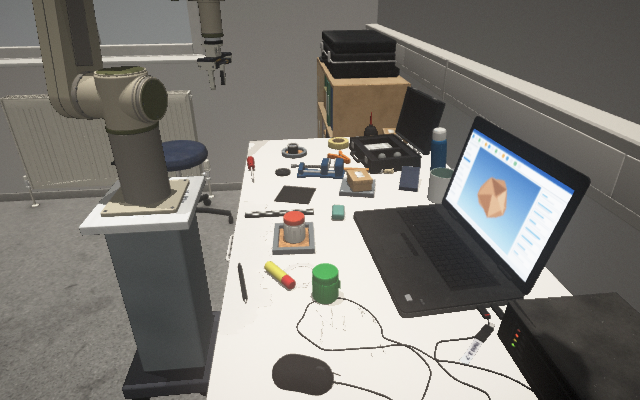

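The top view shows the box on the square holder at (286,154), the red-lidded jar in the oblong holder at (387,232), and the loupe in the round holder at (163,227). The mat is at (293,229), the scale bar at (336,247), the putty at (344,187) and the lens cap at (231,242).

Possible mix-ups:
- **Jar:** the green jar at (470,211).
- **Box:** the brown boxes at (125,52) and (127,78).
- **Loupe:** the tape roll at (141,160) and the lens cap at (231,242).

My choices are box (286,154), jar (387,232) and loupe (163,227).

```bash
cat > h.py <<'E'
from plant import robot
import numpy as np, cv2
def px2w(c,p,z):
    m=robot.camera_model(c);R=m["R"];t=m["t"]
    p=np.atleast_2d(np.asarray(p,float))
    d=np.c_[(p[:,0]-m["cx"])/m["fx"],(p[:,1]-m["cy"])/m["fy"],np.ones(len(p))]@R
    C=-R.T@t
    return C+d*((z-C[2])/d[:,2])[:,None]
def w2px(c,X):
    m=robot.camera_model(c);q=np.atleast_2d(X)@m["R"].T+m["t"]
    return np.c_[q[:,0]/q[:,2]*m["fx"]+m["cx"],q[:,1]/q[:,2]*m["fy"]+m["cy"]]
def rect(c,mask,z):
    "min-area rectangle of the mask projected to the plane z: centre, sides mm, angle deg of first side"
    cs,_=cv2.findContours(mask.astype(np.uint8),cv2.RETR_EXTERNAL,cv2.CHAIN_APPROX_NONE)
    k=max(cs,key=cv2.contourArea)[:,0]
    w=px2w(c,k,z)[:,:2]
    (cx,cy),(a,b),ang=cv2.minAreaRect((w*1000).astype(np.float32))
    return np.round([cx,cy,a,b,ang],1)
E
python3 - <<'E'
from h import *
im=robot.read_camera("top")
for n,z in dict(card_box=.054,jar=.072,loupe=.04,oblong_recess=.014,round_recess=.014,square_recess=.014,spare_mat=.003,scale_bar=.008,putty=.023,lens_cap=.01).items():
    for o in robot.outline_of("top",n)[:3]:
        print(n,round(o["conf"],2),np.round(o["pixel"]),o["pixels"].sum(),rect("top",o["pixels"],z))
s=lambda x,y,w=60,h=50:cv2.resize(im[y-h//2:y+h//2,x-w//2:x+w//2],None,fx=6,fy=6,interpolation=cv2.INTER_CUBIC)
cv2.imwrite("pics/crop.png",np.vstack([np.hstack([s(286,154),s(387,232)]),np.hstack([s(163,227),s(293,229)])])[:,:,::-1])
E
```

```text
card_box 0.74 [228. 244.] 265 [426.5 135.6  48.3  45.5  45.2]
card_box 0.61 [288. 154.] 779 [668.1 -12.8  68.7  88.9   5.1]
jar 0.68 [469. 210.] 462 [ 504.4 -504.2   53.2   75.     9. ]
jar 0.66 [388. 233.] 410 [ 448.5 -281.    62.2   53.6   89.6]
loupe 0.76 [165. 226.] 238 [469.6 324.6  52.1  38.5  89.6]
oblong_recess 0.7 [383. 239.] 1321 [ 447.9 -288.5  132.5  105.7   87.4]
oblong_recess 0.33 [288. 154.] 798 [676.2  -8.   72.3  96.3   3. ]
round_recess 0.94 [169. 222.] 759 [473.7 329.4  96.1  95.3   1.4]
square_recess 0.85 [287. 168.] 667 [666.6 -10.5 110.6 110.5  75.5]
square_recess 0.56 [345. 191.] 235 [ 580.1 -174.2   54.8   36.4   82.5]
spare_mat 0.66 [292. 228.] 1525 [463.1 -28.8 113.1 111.   73.1]
scale_bar 0.73 [332. 254.] 573 [ 412.2 -148.7   22.5  196.6   89.3]
putty 0.79 [345. 189.] 256 [ 579.3 -173.9   57.6   37.6   81.5]
lens_cap 0.52 [228. 244.] 306 [424.6 145.6  53.6  50.4  89.6]
lens_cap 0.19 [335. 250.] 607 [ 412.2 -149.9   25.4  196.3   89.3]
```

View pics/crop.png

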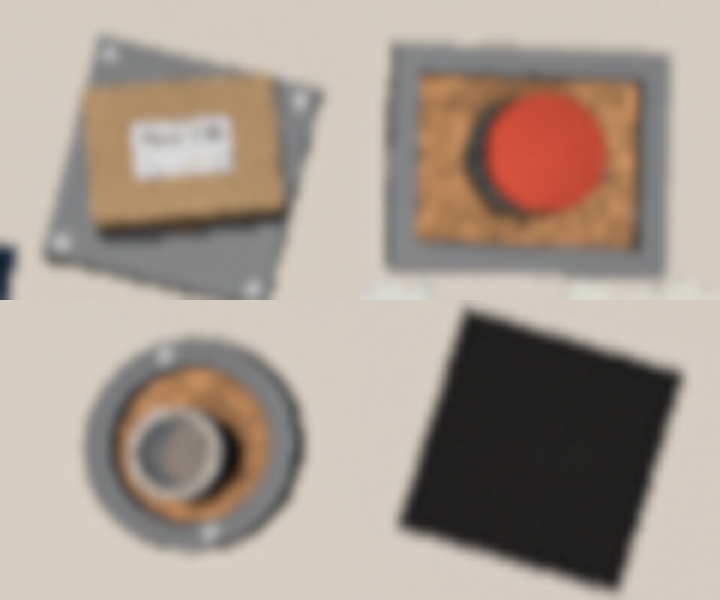

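The crop confirms the choices: a labelled box on the square holder with screw heads, the red lid in the cork oblong, the pale-rimmed loupe off-centre in the round holder, and an empty mat. Next I'll compute the waypoints.

```bash
cat >> h.py <<'E'
from scipy.spatial.transform import Rotation as Ro
def plan(*wps):
    "waypoints (x,y,z mm,yaw deg of tool y) -> shift mm and turn deg in present tool axes, rows needed from the previous"
    s=robot.read_state();R0=Ro.from_rotvec(s["orientation"]);p0=s["tool_pos"]
    y0=R0.apply([0,1,0]);prev=np.zeros(6)
    print("t",round(s["t"],2),"tcp",np.round(p0*1000,1),"yaw",round(np.degrees(np.arctan2(y0[1],y0[0])),1),"tilt",round(np.degrees(np.arccos(-R0.apply([0,0,1])[2])),2),"op",s["opening"],"F",s["gripper_force"])
    for x,y,z,w in wps:
        a=np.radians(w);ty=np.array([np.cos(a),np.sin(a),0]);tz=np.array([0,0,-1.])
        R1=Ro.from_matrix(np.c_[np.cross(ty,tz),ty,tz])
        r=np.r_[R0.inv().apply(np.array([x,y,z])-p0*1000),np.degrees((R0.inv()*R1).as_rotvec())]
        d=r-prev;prev=r
        print(np.round(r,1).tolist(),"n",round(max(np.linalg.norm(d[:3])/62.5,np.linalg.norm(d[3:])/10.7),1))
E
python3 - <<'E'
from h import *
im=robot.read_camera("top").astype(int)
L=px2w("top",[162.7,227.5],.04)[0]*1000
m=(im[:,:,0]>140)&(im[:,:,1]<110)&(im[:,:,2]<90);m[:,:355]=0;m[:,415:]=0
J=rect("top",m,.072);print("loupe",L,"jar",J)
plan((*L[:2],150,73),(*L[:2],20,73))
E
```

```text
loupe [468.165261   326.82104198  40.        ] jar [ 451.8 -287.1   54.7   53.7   44.2]
t 0.7 tcp [174.9 574.  218.7] yaw 73.1 tilt 0.0 op 0.09318504426604492 F 0.0
[-352.6, -150.9, 68.7, 0.0, 0.0, 0.1] n 6.2
[-352.6, -150.9, 198.7, 0.0, 0.0, 0.1] n 2.1
```

Request:
carry_out([
  [-0.353,-0.151,0.069,0,0,0],
  [-0.353,-0.151,0.069,0,0,0],
  [-0.353,-0.151,0.069,0,0,0],
  [-0.353,-0.151,0.069,0,0,0],
  [-0.353,-0.151,0.069,0,0,0],
  [-0.353,-0.151,0.069,0,0,0],
  [-0.353,-0.151,0.069,0,0,0],
  [-0.353,-0.151,0.069,0,0,0],
  [-0.353,-0.151,0.129,0,0,0],
  [-0.353,-0.151,0.149,0,0,0],
  [-0.353,-0.151,0.149,0,0,0],
], jaw=0, force=15)

```text
t: 2.08
tool_pos: [0.4663, 0.3269, 0.0683]
orientation: [-0.46, -3.104, 0.004]
force: [0.7, 0.2, 0.7]
opening: 0.0929
gripper_force: 0.0
```

```bash
python3 - <<'E'
from h import *
im=robot.read_camera("side"); s=robot.read_state()["tool_pos"]
print(w2px("side",[s,[.468,.327,.04]]))
plan((468,327,20,73))
cv2.imwrite("pics/s1.png",cv2.resize(im[100:200,240:360],None,fx=6,fy=6,interpolation=cv2.INTER_CUBIC)[:,:,::-1])
E
```

```text
[[291.63212411 136.67365136]
 [291.98118736 144.06974638]]
t 2.12 tcp [467.8 327.5  70.2] yaw 73.1 tilt 0.04 op 0.09272742684129205 F 0.0
[-0.4, -0.4, 50.2, -0.0, -0.0, 0.1] n 0.8
```

View pics/s1.png

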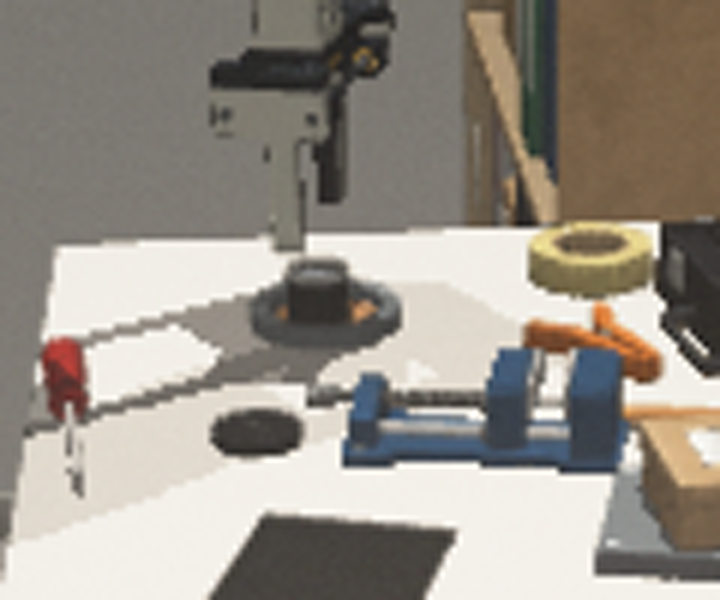

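The gripper is above the loupe (side crop at about (292,145)), with one finger on each side of it. I'll descend and close.

Request:
carry_out([
  [0,0,0.025,0,0,0],
  [0,0,0.05,0,0,0],
  [0,0,0.05,0,0,0],
  [0,0,0.05,0,0,0],
])

```text
t: 2.62
tool_pos: [0.4698, 0.3277, 0.022]
orientation: [0.462, 3.105, 0.003]
force: [0.5, 0.6, 0.5]
opening: 0.093
gripper_force: 0.0
```

Request:
carry_out([
  [0,0,0,0,0,0],
  [0,0,0,0,0,0],
  [0,0,0,0,0,0],
  [0,0,0,0,0,0],
  [0,0,0,0,0,0],
  [0,0,0,0,0,0],
  [0,0,0,0,0,0],
  [0,0,0,0,0,0],
], jaw=255)

```text
t: 3.62
tool_pos: [0.4685, 0.3266, 0.0196]
orientation: [-0.463, -3.107, 0.0]
force: [-0.1, -0.3, -0.8]
opening: 0.0403
gripper_force: 15.0
```

```bash
python3 - <<'E'
from h import *
plan((468,327,100,73),(463,-29,100,73),(463,-29,20,73))
E
```

```text
t 3.62 tcp [468.5 326.6  19.6] yaw 73.1 tilt 0.01 op 0.0403265343705344 F 14.999932050704956
[0.6, 0.2, -80.4, -0.0, -0.0, 0.1] n 1.3
[-98.4, -341.8, -80.4, -0.0, -0.0, 0.1] n 5.7
[-98.4, -341.7, -0.4, -0.0, -0.0, 0.1] n 1.3
```

Request:
carry_out([
  [0,0,-0.05,0,0,0],
  [0,0,-0.1,0,0,0],
  [-0.098,-0.342,-0.1,0,0,0],
  [-0.098,-0.342,-0.1,0,0,0],
  [-0.098,-0.342,-0.1,0,0,0],
  [-0.098,-0.342,-0.1,0,0,0],
  [-0.098,-0.342,-0.1,0,0,0],
  [-0.098,-0.342,-0.1,0,0,0],
  [-0.098,-0.342,-0.1,0,0,0],
  [-0.098,-0.342,-0.1,0,0,0],
])

```text
t: 4.88
tool_pos: [0.4625, -0.0288, 0.1196]
orientation: [-0.464, -3.107, -0.001]
force: [-0.6, 0.6, -0.3]
opening: 0.0406
gripper_force: 15.0
```

Request:
carry_out([
  [0,0,0.05,0,0,0],
  [0,0,0.08,0,0,0],
  [0,0,0.1,0,0,0],
  [0,0,0.1,0,0,0],
  [0,0,0.1,0,0,0],
])

```text
t: 5.5
tool_pos: [0.463, -0.0283, 0.0203]
orientation: [0.461, 3.107, 0.0]
force: [-0.0, -0.0, -0.0]
opening: 0.0409
gripper_force: 15.0
```

```bash
python3 - <<'E'
from h import *
plan((463,-29,19,73),(463,-29,160,73),(451,-287,160,63))
im=robot.read_camera("side"); 
cv2.imwrite("pics/s2.png",cv2.resize(im[140:260,210:370],None,fx=5,fy=5,interpolation=cv2.INTER_CUBIC)[:,:,::-1])
E
```

```text
t 5.5 tcp [463.  -28.3  20.3] yaw 73.1 tilt 0.02 op 0.04092841455093796 F 14.999927580356598
[-0.2, -0.7, 1.3, 0.0, 0.0, 0.1] n 0.0
[-0.3, -0.6, -139.7, 0.0, 0.0, 0.1] n 2.3
[-63.6, -251.0, -139.7, 0.0, 0.0, 10.1] n 4.1
```

View pics/s2.png

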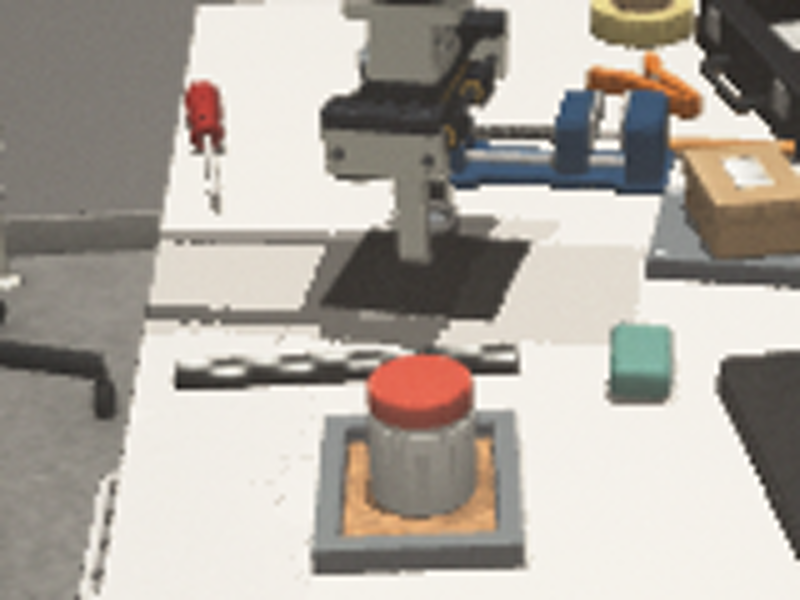

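The side crop shows the loupe held upright on the mat near (430,215), and the jar and bystanders have not moved. I'll lower it 1 mm, release, rise and go to the jar.

Request:
carry_out([
  [0,0,0.001,0,0,0],
  [0,0,0.001,0,0,0],
])

```text
t: 5.8
tool_pos: [0.4629, -0.0291, 0.0191]
orientation: [0.463, 3.107, -0.0]
force: [0.4, 0.6, -0.5]
opening: 0.0409
gripper_force: 15.0
```

Request:
carry_out([
  [0,0,0,0,0,0],
  [0,0,0,0,0,0],
  [0,0,0,0,0,0],
  [0,0,0,0,0,0],
  [0,0,0,0,0,0],
  [0,0,0,0,0,0],
], jaw=0)

```text
t: 6.55
tool_pos: [0.4626, -0.0291, 0.0186]
orientation: [-0.463, -3.107, 0.0]
force: [-0.1, -0.0, -0.4]
opening: 0.092
gripper_force: 0.0
```

Request:
carry_out([
  [0,0,-0.06,0,0,0],
  [0,0,-0.12,0,0,0],
  [-0.071,-0.251,-0.12,0,0,0],
  [-0.071,-0.251,-0.12,0,0,0],
  [-0.071,-0.251,-0.12,0,0,0],
  [-0.071,-0.251,-0.12,0,0,0],
  [-0.071,-0.251,-0.12,0,0,0],
  [-0.071,-0.251,-0.12,0,0,0],
  [-0.071,-0.251,-0.12,0,0,0],
])

```text
t: 7.68
tool_pos: [0.4574, -0.2885, 0.1384]
orientation: [-0.461, -3.107, -0.001]
force: [0.6, 0.7, 0.1]
opening: 0.093
gripper_force: 0.0
```

```bash
python3 - <<'E'
from h import *
plan((451,-287,30,73))
im=robot.read_camera("top").astype(int)
for c in ("top","side"):
  robot.read_camera(c) if c=="side" else 0
  for n in ("loupe","jar"):
    for o in robot.outline_of(c,n)[:2]: print(c,n,round(o["conf"],2),np.round(o["pixel"]),px2w(c,o["pixel"],.03)[0].round(3))
print(w2px("side",[[.463,-.029,.02],[.451,-.287,.038]]))
E
```

```text
t 7.67 tcp [ 457.4 -288.5  138.4] yaw 73.1 tilt 0.05 op 0.09299154732877603 F 0.0
[6.5, -0.5, 108.4, 0.0, -0.0, 0.1] n 1.7
side loupe 0.5 [293. 244.] [ 0.446 -0.357  0.03 ]
side loupe 0.44 [297. 190.] [ 0.468 -0.06   0.03 ]
side jar 0.66 [326. 283.] [ 0.508 -0.512  0.03 ]
side jar 0.61 [297. 227.] [ 0.458 -0.281  0.03 ]
[[294.74989459 188.56171728]
 [294.11424588 226.11856343]]
```

Request:
carry_out([
  [0.006,0,0.04,0,0,0],
  [0.006,0,0.09,0,0,0],
  [0.006,0,0.108,0,0,0],
  [0.006,0,0.108,0,0,0],
  [0.006,0,0.108,0,0,0],
])

```text
t: 8.6
tool_pos: [0.4529, -0.2891, 0.0328]
orientation: [0.462, 3.105, -0.002]
force: [0.3, 0.3, 0.3]
opening: 0.0931
gripper_force: 0.0
```

Request:
carry_out([
  [0,0,0,0,0,0],
  [0,0,0,0,0,0],
  [0,0,0,0,0,0],
  [0,0,0,0,0,0],
  [0,0,0,0,0,0],
  [0,0,0,0,0,0],
  [0,0,0,0,0,0],
], jaw=255, force=20)

```text
t: 9.48
tool_pos: [0.4516, -0.2882, 0.0307]
orientation: [-0.463, -3.107, 0.0]
force: [-0.4, 0.4, 1.4]
opening: 0.0545
gripper_force: 20.0
```

```bash
python3 - <<'E'
from h import *
plan((452,-287,150,73),(473,329,150,73),(473,329,31,73))
E
```

```text
t 9.47 tcp [ 451.6 -288.2   30.7] yaw 73.1 tilt 0.0 op 0.054510995249767505 F 20.006381178718584
[-0.0, 1.2, -119.3, -0.0, -0.0, 0.1] n 1.9
[159.4, 596.6, -119.3, -0.0, -0.0, 0.1] n 9.9
[159.4, 596.6, -0.3, -0.0, -0.0, 0.1] n 1.9
```

Request:
carry_out([
  [0,0,-0.06,0,0,0],
  [0,0,-0.12,0,0,0],
  [0,0,-0.12,0,0,0],
  [0.159,0.597,-0.12,0,0,0],
  [0.159,0.597,-0.12,0,0,0],
  [0.159,0.597,-0.12,0,0,0],
  [0.159,0.597,-0.12,0,0,0],
  [0.159,0.597,-0.12,0,0,0],
  [0.159,0.597,-0.12,0,0,0],
  [0.159,0.597,-0.12,0,0,0],
])

```text
t: 10.72
tool_pos: [0.4661, 0.1509, 0.1491]
orientation: [-0.463, -3.106, 0.001]
force: [1.9, -0.6, -1.5]
opening: 0.0548
gripper_force: 20.0
```

Request:
carry_out([
  [0.045,0.18,0,0,0,0],
  [0.045,0.18,0,0,0,0],
  [0.045,0.18,0,0,0,0],
  [0.045,0.18,0,0,0,0],
  [0.045,0.18,0,0,0,0],
])

```text
t: 11.35
tool_pos: [0.4756, 0.3339, 0.1487]
orientation: [-0.461, -3.105, 0.003]
force: [0.4, 0.0, -1.2]
opening: 0.0549
gripper_force: 20.0
```

```bash
python3 - <<'E'
from h import *
plan((473,329,150,73),(473,329,31,73))
im=robot.read_camera("side")
for o in robot.outline_of("side","round_recess")[:2]: print(round(o["conf"],2),np.round(o["pixel"]),rect("side",o["pixels"],.012))
print(w2px("side",[[.473,.329,.014]]))
E
```

```text
t 11.35 tcp [475.6 333.9 148.7] yaw 73.1 tilt 0.17 op 0.05492541788315056 F 19.998942031743354
[1.1, -5.4, -1.2, -0.1, -0.1, 0.1] n 0.1
[0.9, -5.1, 117.8, -0.1, -0.1, 0.1] n 1.9
0.74 [293. 239.] [ 448.4 -297.5  151.3  107.9   87.5]
0.51 [293. 149.] [474.2 320.1 121.8  95.2  86.2]
[[293.478602   150.07169926]]
```

Request:
carry_out([
  [0.001,-0.005,0.05,0,0,0],
  [0.001,-0.005,0.09,0,0,0],
  [0.001,-0.005,0.105,0,0,0],
  [0.001,-0.005,0.117,0,0,0],
  [0.001,-0.005,0.117,0,0,0],
  [0.001,-0.005,0.117,0,0,0],
])

```text
t: 12.2
tool_pos: [0.4753, 0.3305, 0.0353]
orientation: [0.463, 3.105, 0.002]
force: [0.5, 0.3, -1.3]
opening: 0.0542
gripper_force: 20.0
```

```bash
python3 - <<'E'
from h import *
plan((473,329,31,73))
im=robot.read_camera("side");im2=robot.read_camera("top")
f=lambda a:cv2.resize(a,None,fx=5,fy=5,interpolation=cv2.INTER_CUBIC)
cv2.imwrite("pics/s3.png",np.hstack([f(im[100:180,255:335]),f(im2[185:265,125:205])])[:,:,::-1])
E
```

```text
t 12.2 tcp [475.3 330.5  35.3] yaw 73.0 tilt 0.14 op 0.05423695854870544 F 19.99928392833226
[1.8, -2.1, 4.3, 0.1, 0.1, 0.0] n 0.1
```

View pics/s3.png

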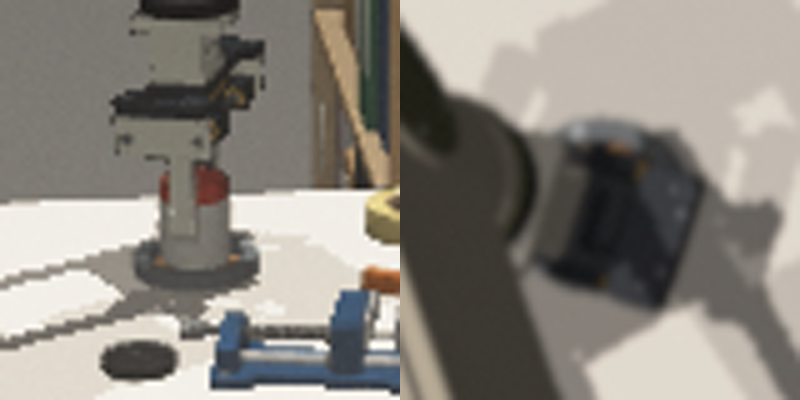

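In the side view the jar sits inside the round ring at about crop (197,250), upright. I'll let it settle, then release.

Request:
carry_out([
  [0.001,-0.001,0.001,0,0,0],
  [0.001,-0.001,0.001,0,0,0],
  [0.001,-0.001,0.001,0,0,0],
])

```text
t: 12.68
tool_pos: [0.4728, 0.3293, 0.0327]
orientation: [0.463, 3.107, 0.0]
force: [0.7, -0.1, -1.6]
opening: 0.0548
gripper_force: 20.0
```

Request:
carry_out([
  [0,0,0.0015,0,0,0],
  [0,0,0.0015,0,0,0],
])

```text
t: 12.92
tool_pos: [0.4728, 0.3291, 0.0309]
orientation: [-0.463, -3.107, 0.0]
force: [0.2, -0.2, -1.8]
opening: 0.0542
gripper_force: 20.0
```

Request:
carry_out([
  [0,0,0,0,0,0],
  [0,0,0,0,0,0],
  [0,0,0,0,0,0],
  [0,0,0,0,0,0],
  [0,0,0,0,0,0],
  [0,0,-0.05,0,0,0],
  [0,0,-0.1,0,0,0],
  [0,0,-0.15,0,0,0],
  [0,0,-0.15,0,0,0],
], jaw=0)

```text
t: 14.05
tool_pos: [0.4757, 0.3309, 0.1871]
orientation: [0.462, 3.1, 0.009]
force: [-0.4, 0.4, 0.2]
opening: 0.0928
gripper_force: 0.0
```

```bash
python3 - <<'E'
from h import *
plan((670,-12,180,5),(670,-12,75,5),(670,-12,34,5))
im=robot.read_camera("top")
for o in robot.outline_of("top","card_box")[:3]: print(round(o["conf"],2),np.round(o["pixel"]),rect("top",o["pixels"],.054))
s=lambda x,y,w=60,h=60:cv2.resize(im[y-h//2:y+h//2,x-w//2:x+w//2],None,fx=6,fy=6,interpolation=cv2.INTER_CUBIC)
cv2.imwrite("pics/c4.png",np.hstack([s(286,154),s(163,227)])[:,:,::-1])
c=np.array([[a*32,b*44.5] for a,b in((-1,-1),(-1,1),(1,1),(1,-1))])@np.array([[np.cos(.089),np.sin(.089)],[-np.sin(.089),np.cos(.089)]])+[670,-12.5]
print((w2px("top",np.c_[c/1000,[.054]*4])-[256,124])*6)
E
```

```text
t 14.05 tcp [475.7 330.9 187.1] yaw 73.1 tilt 0.55 op 0.09281578859482162 F 0.0
[-285.7, -271.4, 7.1, 0.6, 0.1, 68.1] n 6.4
[-285.0, -272.1, 112.1, 0.6, 0.1, 68.1] n 1.7
[-284.8, -272.4, 153.1, 0.6, 0.1, 68.1] n 0.7
0.92 [287. 154.] [668.1 -13.1  68.8  87.8   4.6]
[[281.48649546 237.24908797]
 [ 89.1239445  255.06821979]
 [ 77.30984844 119.31218145]
 [268.6600224  101.78976965]]
```

View pics/c4.png

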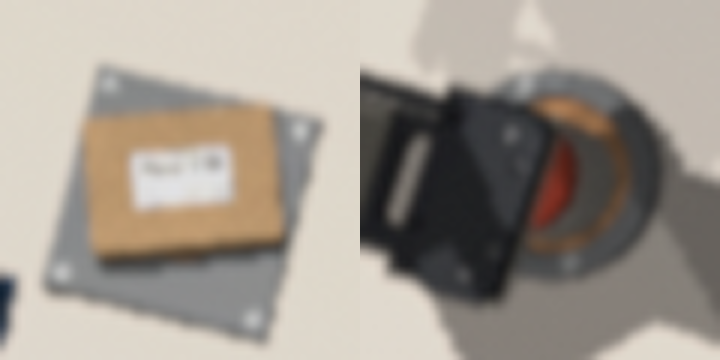

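The box is at about (669.5,-14.5) mm, yaw 4.5°, which agrees with the corners in the crop. The jar has been released inside the ring.

Request:
carry_out([
  [-0.285,-0.274,0.01,0.6,0,68.5],
  [-0.285,-0.274,0.01,0.6,0,68.5],
  [-0.285,-0.274,0.01,0.6,0,68.5],
  [-0.285,-0.274,0.01,0.6,0,68.5],
  [-0.285,-0.274,0.01,0.6,0,68.5],
  [-0.285,-0.274,0.01,0.6,0,68.5],
  [-0.285,-0.274,0.01,0.6,0,68.5],
  [-0.285,-0.274,0.01,0.6,0,68.5],
  [-0.285,-0.274,0.01,0.6,0,68.5],
  [-0.285,-0.274,0.01,0.6,0,68.5],
], jaw=0)

```text
t: 15.4
tool_pos: [0.665, -0.0144, 0.1708]
orientation: [-2.127, -2.309, 0.016]
force: [0.0, -0.2, -0.1]
opening: 0.093
gripper_force: 0.0
```

```bash
python3 - <<'E'
from h import *
plan((669.5,-14.5,75,4.5),(669.5,-14.5,28,4.5))
print(robot.read_state()["q"].round(2))
im=robot.read_camera("top")
for n,z in (("jar",.072),("loupe",.039)):
  for o in robot.outline_of("top",n)[:2]: print(n,round(o["conf"],2),rect("top",o["pixels"],z))
m=(im[:,:,0].astype(int)>130)&(im[:,:,1]<100)&(im[:,:,2]<90);m[:,:140]=0;m[:,190:]=0;m[255:]=0
print(rect("top",m,.072))
E
```

```text
t 15.4 tcp [665.  -14.4 170.8] yaw 4.7 tilt 0.59 op 0.0930313353861877 F 0.0
[0.0, 5.3, 95.8, -0.5, 0.3, 0.2] n 1.5
[0.3, 5.7, 142.8, -0.5, 0.3, 0.2] n 0.8
[-0.09  0.34  1.34 -0.01  1.48 -0.18]
jar 0.68 [ 503.8 -503.2   71.4   54.2   89.7]
jar 0.58 [469.7 320.5  75.   56.1  89.6]
[473.5 330.   53.6  50.7   1.6]
```

Request:
carry_out([
  [0,0.003,0.04,-0.5,0.3,0],
  [0,0.005,0.08,-0.5,0.3,0],
  [0,0.005,0.08,-0.5,0.3,0],
  [0,0.005,0.08,-0.5,0.3,0],
])

```text
t: 16.05
tool_pos: [0.6708, -0.0158, 0.0929]
orientation: [2.13, 2.307, 0.002]
force: [0.6, 0.1, 1.2]
opening: 0.0929
gripper_force: 0.0
```

```bash
python3 - <<'E'
from h import *
plan((669.5,-14.5,28,4.5))
im=robot.read_camera("side");im2=robot.read_camera("top")
f=lambda a:cv2.resize(a,None,fx=5,fy=5,interpolation=cv2.INTER_CUBIC)
cv2.imwrite("pics/s5.png",np.hstack([f(im[120:210,320:400]),f(im2[105:195,246:326])])[:,:,::-1])
E
```

```text
t 16.05 tcp [670.8 -15.8  92.9] yaw 4.6 tilt 0.13 op 0.09289742064905271 F 0.0
[1.5, -1.3, 64.9, 0.1, 0.0, 0.1] n 1.0
```

View pics/s5.png

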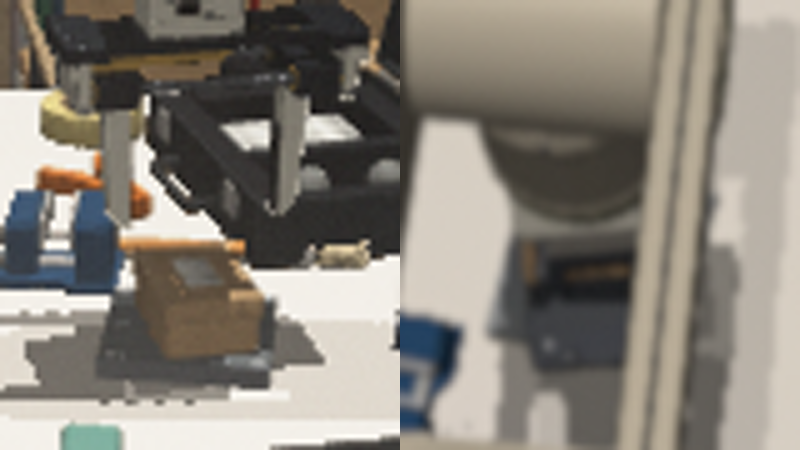

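The fingers (side crop columns 118 and 285) straddle the box (columns 140–262), so I'll descend and grip.

Request:
carry_out([
  [0.0015,-0.001,0.03,0,0,0],
  [0.0015,-0.001,0.05,0,0,0],
  [0.0015,-0.001,0.063,0,0,0],
  [0.0015,-0.001,0.063,0,0,0],
  [0.0015,-0.001,0.063,0,0,0],
])

```text
t: 16.77
tool_pos: [0.6696, -0.0148, 0.0291]
orientation: [2.13, 2.307, 0.002]
force: [-0.3, -0.1, 1.0]
opening: 0.0927
gripper_force: 0.0
```

Request:
carry_out([
  [0,0,0,0,0,0],
  [0,0,0,0,0,0],
  [0,0,0,0,0,0],
  [0,0,0,0,0,0],
  [0,0,0,0,0,0],
  [0,0,0,0,0,0],
], jaw=255, force=15)

```text
t: 17.52
tool_pos: [0.6691, -0.0147, 0.0284]
orientation: [2.131, 2.307, 0.001]
force: [0.1, 0.2, 3.4]
opening: 0.064
gripper_force: 15.0
```

```bash
python3 - <<'E'
from h import *
plan((669.5,-14.5,120,4.5),(500,-150,120,-2.6),(448,-288,120,-2.6),(448,-288,19,-2.6))
E
```

```text
t 17.52 tcp [669.1 -14.7  28.4] yaw 4.6 tilt 0.06 op 0.06402493864577107 F 14.99847561120987
[0.1, 0.5, -91.6, 0.1, 0.0, 0.1] n 1.5
[-121.5, -179.2, -91.7, 0.1, 0.0, 7.2] n 3.5
[-254.9, -242.0, -91.7, 0.1, 0.0, 7.2] n 2.4
[-254.9, -242.1, 9.3, 0.1, 0.0, 7.2] n 1.6
```

Request:
carry_out([
  [0,0,-0.05,0,0,0],
  [0,0,-0.1,0,0,0],
  [-0.255,-0.242,-0.1,0,0,7.2],
  [-0.255,-0.242,-0.1,0,0,7.2],
  [-0.255,-0.242,-0.1,0,0,7.2],
  [-0.255,-0.242,-0.1,0,0,7.2],
  [-0.255,-0.242,-0.1,0,0,7.2],
  [-0.255,-0.242,-0.1,0,0,7.2],
  [-0.255,-0.242,-0.1,0,0,7.2],
  [-0.255,-0.242,-0.1,0,0,7.2],
  [-0.255,-0.242,-0.1,0,0,7.2],
])

```text
t: 18.9
tool_pos: [0.4485, -0.2871, 0.1279]
orientation: [2.27, 2.171, 0.001]
force: [0.3, -0.3, -1.6]
opening: 0.064
gripper_force: 15.0
```

```bash
python3 - <<'E'
from h import *
plan((448,-288,45,-2.6),(448,-288,19,-2.6))
im=robot.read_camera("side")
cv2.imwrite("pics/s6.png",cv2.resize(im[150:270,220:380],None,fx=4,fy=4,interpolation=cv2.INTER_CUBIC)[:,:,::-1])
E
```

```text
t 18.9 tcp [ 448.5 -287.1  127.9] yaw -2.6 tilt 0.03 op 0.06397154079834436 F 14.997474700212479
[-1.0, -0.5, 82.9, 0.0, -0.0, 0.0] n 1.3
[-1.0, -0.5, 108.9, 0.0, -0.0, 0.0] n 0.4
```

View pics/s6.png

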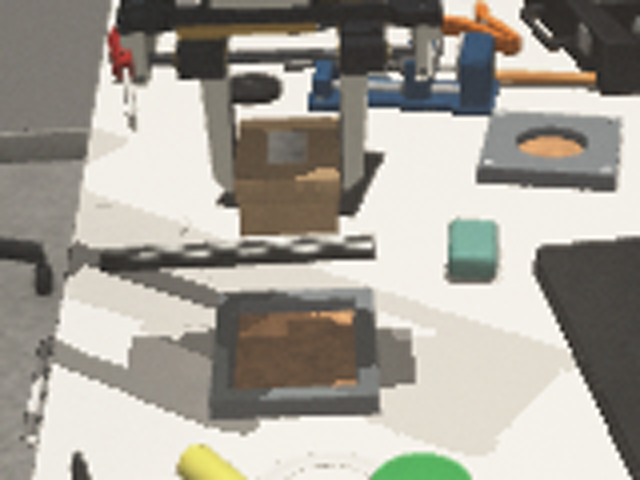

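The box hangs level, square above the empty oblong recess (recess at crop (298,348)), so I'll lower it.

Request:
carry_out([
  [-0.001,0,0.05,0,0,0],
  [-0.001,0,0.085,0,0,0],
  [-0.001,0,0.095,0,0,0],
  [-0.001,0,0.103,0,0,0],
  [-0.001,0,0.109,0,0,0],
  [-0.001,0,0.109,0,0,0],
  [-0.001,0,0.109,0,0,0],
])

```text
t: 19.82
tool_pos: [0.4484, -0.2895, 0.0199]
orientation: [2.271, 2.168, 0.001]
force: [0.2, -0.3, -0.4]
opening: 0.064
gripper_force: 15.0
```

```bash
python3 - <<'E'
from h import *
plan((448,-288,19,-2.6))
im=robot.read_camera("side")
cv2.imwrite("pics/s7.png",cv2.resize(im[160:280,220:380],None,fx=4,fy=4,interpolation=cv2.INTER_CUBIC)[:,:,::-1])
E
```

```text
t 19.82 tcp [ 448.4 -289.5   19.9] yaw -2.6 tilt 0.12 op 0.0639535899292725 F 14.99732181429863
[1.5, -0.5, 0.9, 0.1, 0.1, -0.0] n 0.0
```

View pics/s7.png

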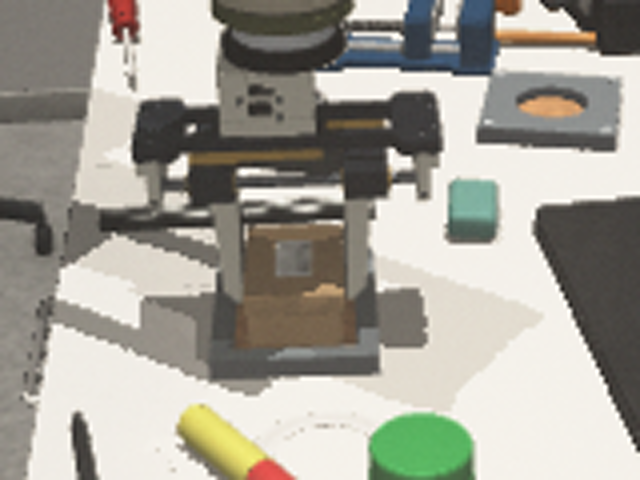

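The box is inside the recess (side crop (297,300)). I'll release it and rise.

Request:
carry_out([
  [0,0,0.001,0,0,0],
  [0,0,0.001,0,0,0],
])

```text
t: 20.12
tool_pos: [0.4481, -0.2893, 0.0184]
orientation: [2.271, 2.168, 0.001]
force: [-0.3, -0.3, 1.0]
opening: 0.0638
gripper_force: 15.0
```

Request:
carry_out([
  [0,0,0,0,0,0],
  [0,0,0,0,0,0],
  [0,0,0,0,0,0],
  [0,0,0,0,0,0],
  [0,0,-0.05,0,0,0],
  [0,0,-0.1,0,0,0],
  [0,0,-0.1,0,0,0],
  [0,0,-0.1,0,0,0],
  [0,0,-0.1,0,0,0],
], jaw=0)

```text
t: 21.25
tool_pos: [0.4468, -0.2883, 0.1162]
orientation: [-2.27, -2.168, 0.0]
force: [-0.7, -0.4, 0.3]
opening: 0.0931
gripper_force: 0.0
```

```bash
python3 - <<'E'
from h import *
plan((463,-29,120,-2.6),(463,-29,20,-2.6))
im=robot.read_camera("top")
for n,z in (("loupe",.039),("card_box",.044),("square_recess",.014)):
  for o in robot.outline_of("top",n)[:3]: print(n,round(o["conf"],2),np.round(o["pixel"]),rect("top",o["pixels"],z))
s=lambda x,y,w=60,h=60:cv2.resize(im[y-h//2:y+h//2,x-w//2:x+w//2],None,fx=6,fy=6,interpolation=cv2.INTER_CUBIC)
cv2.imwrite("pics/c8.png",np.hstack([s(286,154),s(293,229)])[:,:,::-1])
print((w2px("top",[[.463,-.029,.039]])-[263,199])*6+[360,0],(w2px("top",[[.6666,-.0105,.014]])-[256,124])*6)
E
```

```text
t 21.25 tcp [ 446.8 -288.3  116.2] yaw -2.6 tilt 0.14 op 0.09306035827916984 F 0.0
[259.7, 4.2, -3.4, -0.1, -0.1, -0.0] n 4.2
[259.6, 4.4, 96.6, -0.1, -0.1, -0.0] n 1.6
loupe 0.54 [292. 228.] [463.2 -30.   35.9  35.8  89.7]
card_box 0.47 [377. 228.] [ 450.7 -262.8   44.6   57.6   89.7]
square_recess 0.69 [286. 158.] [666.8 -11.1 109.2 111.3  75.5]
square_recess 0.64 [162. 228.] [471.2 340.   76.9  58.1  81.5]
[[534.88767769 177.49630885]] [[179.56225534 202.69853859]]
```

View pics/c8.png

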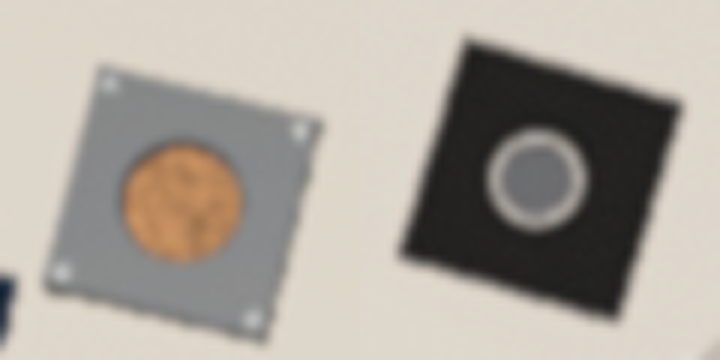

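The loupe stands on the mat at crop (537,179), as predicted. The square recess is free, centred at (183,202) against a predicted (180,203).

Request:
carry_out([
  [0.26,0.004,0,0,0,0],
  [0.26,0.004,0,0,0,0],
  [0.26,0.004,0,0,0,0],
  [0.26,0.004,0,0,0,0],
  [0.26,0.004,0,0,0,0],
  [0.26,0.004,0,0,0,0],
  [0.26,0.004,0,0,0,0],
  [0.26,0.004,0.04,0,0,0],
  [0.26,0.004,0.075,0,0,0],
  [0.26,0.004,0.096,0,0,0],
  [0.26,0.004,0.096,0,0,0],
  [0.26,0.004,0.096,0,0,0],
])

```text
t: 22.95
tool_pos: [0.4646, -0.0306, 0.0229]
orientation: [2.273, 2.167, 0.001]
force: [-0.3, -0.1, -0.2]
opening: 0.0932
gripper_force: 0.0
```

Request:
carry_out([
  [0,0,0,0,0,0],
  [0,0,0,0,0,0],
  [0,0,0,0,0,0],
  [0,0,0,0,0,0],
  [0,0,0,0,0,0],
  [0,0,0,0,0,0],
  [0,0,0,0,0,0],
  [0,0,0,0,0,0],
], jaw=255)

```text
t: 23.95
tool_pos: [0.4638, -0.0295, 0.0219]
orientation: [2.272, 2.169, 0.0]
force: [0.1, -0.3, -0.3]
opening: 0.0406
gripper_force: 15.0
```

```bash
python3 - <<'E'
from h import *
plan((463,-29,90,-2.6),(666.5,-11.5,90,-2.6),(666.5,-11.5,21,-2.6))
E
```

```text
t 23.95 tcp [463.8 -29.5  21.9] yaw -2.6 tilt 0.03 op 0.04062181041363273 F 14.999980330467224
[0.4, -0.8, -68.1, 0.0, 0.0, -0.0] n 1.1
[27.3, 201.6, -68.0, 0.0, 0.0, -0.0] n 3.3
[27.3, 201.6, 1.0, 0.0, 0.0, -0.0] n 1.1
```

Request:
carry_out([
  [0,0,-0.05,0,0,0],
  [0,0,-0.08,0,0,0],
  [0.027,0.202,-0.08,0,0,0],
  [0.027,0.202,-0.08,0,0,0],
  [0.027,0.202,-0.08,0,0,0],
  [0.027,0.202,-0.08,0,0,0],
  [0.027,0.202,-0.08,0,0,0],
  [0.027,0.202,-0.08,0,0,0],
  [0.027,0.202,-0.04,0,0,0],
  [0.027,0.202,-0.02,0,0,0],
  [0.027,0.202,-0.02,0,0,0],
  [0.027,0.202,-0.02,0,0,0],
])

```text
t: 25.45
tool_pos: [0.6675, -0.012, 0.0435]
orientation: [2.271, 2.168, 0.002]
force: [0.3, 1.3, 1.0]
opening: 0.0407
gripper_force: 15.0
```

```bash
python3 - <<'E'
from h import *
plan((666.5,-11.5,23,-2.6))
im=robot.read_camera("side")
cv2.imwrite("pics/s9.png",cv2.resize(im[130:210,310:410],None,fx=6,fy=6,interpolation=cv2.INTER_CUBIC)[:,:,::-1])
E
```

```text
t 25.45 tcp [667.5 -12.   43.5] yaw -2.7 tilt 0.12 op 0.040668211257824924 F 14.999967366456985
[0.5, -1.0, 20.5, 0.1, 0.0, -0.1] n 0.3
```

View pics/s9.png

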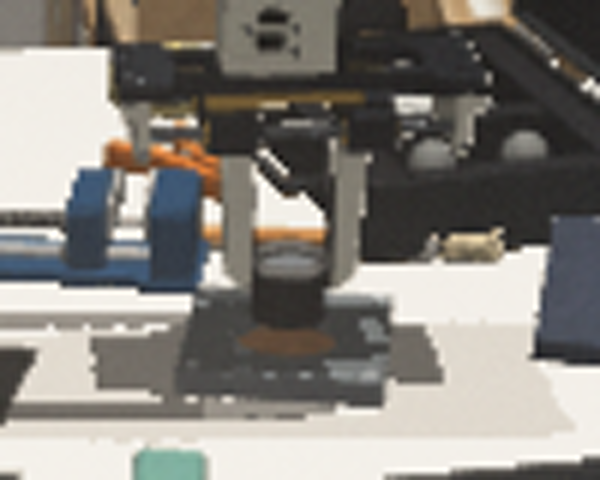

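The loupe at (290,290) hangs right over the recess at (287,340), so I'll lower it.

Request:
carry_out([
  [0,-0.001,0.008,0,0,0],
  [0,-0.001,0.014,0,0,0],
  [0,-0.001,0.02,0,0,0],
  [0,-0.001,0.02,0,0,0],
  [0,-0.001,0.02,0,0,0],
])

```text
t: 26.12
tool_pos: [0.6658, -0.0118, 0.0217]
orientation: [2.272, 2.169, -0.0]
force: [0.1, 0.5, -1.2]
opening: 0.0405
gripper_force: 15.0
```

Request:
carry_out([
  [0,0,0,0,0,0],
  [0,0,0,0,0,0],
  [0,0,0,0,0,0],
  [0,0,0,0,0,0],
  [0,0,0,0,0,0],
  [0,0,0,0,0,0],
  [0,0,-0.05,0,0,0],
  [0,0,-0.1,0,0,0],
  [0,0,-0.15,0,0,0],
  [0,0,-0.15,0,0,0],
], jaw=0)

```text
t: 27.38
tool_pos: [0.6693, -0.0121, 0.1789]
orientation: [2.266, 2.164, 0.011]
force: [-0.1, -0.9, 0.6]
opening: 0.0935
gripper_force: 0.0
```

Request:
carry_out([
  [0,-0.2,0,0,0,0],
  [0,-0.2,0,0,0,0],
  [0,-0.2,0,0,0,0],
  [0,-0.2,0,0,0,0],
  [0,-0.2,0,0,0,0],
  [0,-0.2,0,0,0,0],
])

```text
t: 28.12
tool_pos: [0.4675, -0.0027, 0.1725]
orientation: [2.271, 2.168, 0.002]
force: [0.4, -0.2, 0.9]
opening: 0.093
gripper_force: 0.0
```

```bash
python3 - <<'E'
from h import *
im=robot.read_camera("side");im2=robot.read_camera("top")
for n,z in (("scale_bar",.008),("putty",.023),("lens_cap",.01)):
  for o in robot.outline_of("top",n)[:2]: print(n,round(o["conf"],2),rect("top",o["pixels"],z))
f=lambda a:cv2.resize(a,None,fx=5,fy=5,interpolation=cv2.INTER_CUBIC)
s=lambda x,y:f(im2[y-30:y+30,x-25:x+25])
g=lambda x,y:f(im[y-30:y+30,x-25:x+25])
cv2.imwrite("pics/fin.png",np.vstack([np.hstack([s(286,154),s(163,227),s(387,232)]),np.hstack([g(358,185),g(293,145),g(295,232)])])[:,:,::-1])
E
```

```text
scale_bar 0.75 [ 412.2 -150.1   19.9  196.6   89.4]
scale_bar 0.69 [670.1 -10.4  40.4  46.9  89.9]
putty 0.69 [ 577.7 -174.8   53.5   33.9   81.5]
lens_cap 0.51 [414.8 128.7  25.2  19.7   0.7]
```

View pics/fin.png

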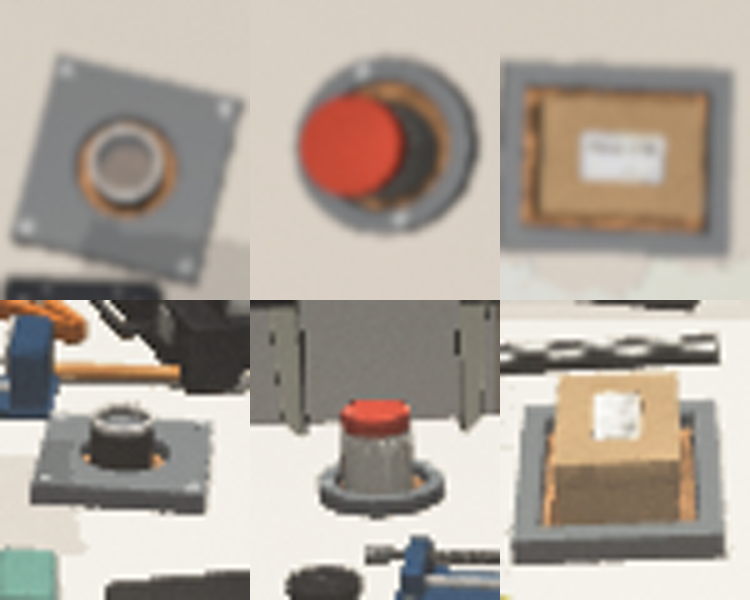

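The loupe, jar and box all stand upright inside their own recesses, with the gripper clear of them. The scale bar and putty outlines match the start, and the lens cap looks undisturbed in the side view, though the hand partly hides it from above. I'll hand in.

```bash
python3 -c "
from plant import robot
print(robot.close_job())"
```

```text
the job is handed in; nothing more can be done
None
```

The box, jar and loupe are each upright in their own recess in the final pictures, and the job was handed in at about 28 s of robot time; the hand-in returned no verdict.

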